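# Hang the climate logger over the marked seedlings

### The job

Slide the wire hook along the rod of the grow light until it is over the middle of the tub with the red stake. Then take the white climate logger out of its dock, hang it on the hook by its wire bail and, still holding it, tug it down gently, just enough for the hook to bend several millimetres, to be sure that it is held; then let go and leave it hanging quietly there. Do not disturb the tubs or the other things on the bench.

Things in the scene. Friction and masses are not known exactly. Their poses are not given: they have to be found in the camera images.
- light_stand: Fixed grow-light stand. Origin on the bench midway between its uprights, below the cross rod; x away from the robot, y along the rod (12 mm, at z = 300 mm). Uprights at y = +-315 mm, feet from x = -50 to +150 mm, 12 mm high. A white LED panel hangs over all: x -115 to +35 mm, underside 461 mm up, so the tool must lean back to the robot 30 to 45 deg from vertical at the hook.
- runner (a joint): Position (m) of the grey runner, 36 mm wide, that carries the hook along the rod: 0 at the left stop (265 mm to +y of the stand's middle), growing towards the stand's -y up to 0.53. About 2.5 N slides it; it stays where left. Push it sideways by its hook, fingers on either side of the wire at the seat.
- hook: Hook of 6 mm spring wire reaching from the runner towards the robot. Origin on the rod's centre line; x away from the robot, y along the rod. The wire runs to -x, dips 6 mm from x = -79 to -93 mm, and turns up to a red 8 mm ball tip at x = -107, z = +12 mm (top 19 mm above the seat). It bends like a spring when pulled down at the seat: about 0.8 mm per newton.
- hook_seat (a point): The place where a hung thing rests: the top of the wire in the hook's dip, 86 mm in front of the rod, 297 mm above the bench. Axes as the hook's.
- logger: White logger, display on its front (-x), 60 mm wide (y), 26 thick (x), 105 high, 130 to 230 g; origin at the centre of its underside, z up. On top a rigid bail of 5 mm wire in its y-z plane: inside 39 mm wide, 41 mm high in the middle, slightly arched. Stands upright in its dock, front to the robot. Grip its side faces (y) about 35 mm above its underside: higher, the hand meets the hook.
- bail (a point): Underside of the middle of the bail's top wire, 146.5 mm above the logger's underside: the point that rests on the hook. It need not be square to the hook: 15 degrees askew is fine.
- dock: Black desk dock, fixed, base 80 (x) by 76 (y) by 12 mm high; origin at the centre of its underside. The logger stands on the base between a rear lip (+x) up to 46 mm and a front lip up to 26 mm high, both 44 mm wide, about 1.5 mm clear of it; the sides are open. Lift the logger straight up 40 mm to clear it.
- pot_red: Loose round tub of seedlings with a red stake, 120 mm across the rim, 64 mm high (seedlings to 91 mm, stake to 116 mm), about 450 g. Origin at the centre of its underside. One of three tubs in a row under the light. The hook has to be over it: only the distance along the rod counts.
- pot_white: The same tub with a white stake: leave it.
- pot_yellow: The same tub with a yellow stake: leave it.
- petri_dish: Loose covered dish with seeds, 90 mm across, 14 mm high: leave it.
- wash_bottle: Loose white wash bottle, 68 mm thick, 190 mm high with its bent spout: leave it.
- beaker: Loose glass beaker, 72 mm across, 90 mm high: leave it.
- soil_scoop: Loose soil scoop with a green handle, 225 mm long, lying flat, 22 mm high: leave it.
Mind the look-alikes: they are no part of the job. There is more than one size of the logger; the one meant has the size given above.

How it is judged:
By the outcome, as a careful person would: the job done as asked, in the order asked, and still so for the second after the job is handed in, with the robot touching nothing.
It also fails if it takes over 59 s, if anything falls off the work surface, if the arm or the gripper's body presses on something with over 40 N, if the wrist force passes 120 N, or if a joint passes its speed limit or range.

### The arm

A 6-joint arm with a two-finger parallel gripper is mounted at the origin on the work surface. World frame = base frame: x ahead of the robot, y to its left, z up, the work surface at z = 0. Lengths are in m, angles in degrees, forces in N, time in s.
With the tool pointing down it reaches from about 0.375 to 0.925 m from the base axis. Payload 5.7 kg.
Tool frame: the origin (TCP) lies at the very end of the fingers, on their centre line; the grasp point (between the pads) lies 19 mm behind it; x points along the fingers, y is the direction in which the jaws open and shut, and the axes are right-handed (so a half turn about x gives the same grasp; the last joint's range is limited). The gripper opens to 88 mm and grips with 3 to 60 N. Pads are 20 mm wide; open, the fingers measure 115 mm over their backs; the gripper's body (75 mm by 178 mm) begins 61 mm behind the grasp point.
Start: joints at [56.832, 20.558, 86.54, -0, 72.909, -6.595], TCP at [0.268, 0.537, 0.186] pointing down, gripper open.
Joint ranges: [-170.27, 170.27], [-57.76, 135], [12.27, 136.19], [-55.21, 235.2], [11.17, 155.16], [-170.74, 170.74]. Speed limits (degrees/s): [136.94, 136.94, 180, 180, 180, 180].

### API

Orientations are given as [roll, pitch, yaw] about the fixed x, y, z axes, in that order (R = Rz(yaw) Ry(pitch) Rx(roll)).
In Python, from station import r gives the robot as it stands. Calls block until the motion is done:
- r.reach(position, orientation): joint-space move of the TCP to a pose.
- r.movel(position, rotation=None, max_speed=0.15): straight line of the TCP; rotation=None keeps the orientation; max_speed is the mean speed in m/s.
- r.movej(angles): joint-space move.
- r.open() and r.grab(grip_force=None): open the fingers fully, or close them until they stop; grip_force is the grip in N (None keeps the last).
- r.wait(seconds).
- r.ik(position, orientation): joint angles nearest the present ones, or None.
- r.grab_frame(name): name is "scene" or "top"; returns a dict with "image" (400x640x3 uint8, red, green, blue), "fx", "fy", "cx", "cy" (pixels), "world_from_camera" (4x4, takes a point from camera to world coordinates). Camera axes: x right, y down, z forward; pixel columns grow to the right and rows downward; lengths in m; the calibration is good to about 2 mm. A picture is of the moment at which its call begins. There is no depth.
A pose or a line that the arm cannot do raises r.Unreachable and nothing moves.
- r.close_job(): hands the job in, once; it reports no verdict.
Readings, each from a call of its own:
- r.get_time_s(): time.
- r.get_joint_positions(): joint angles.
- r.get_qvel(): joint speeds.
- r.get_tau(): joint torques, N m.
- r.get_position(): TCP position.
- r.get_orientation(): TCP orientation.
- r.get_force(): force on the tool from outside, world axes, zero at the start.
- r.get_ft_torque(): the same for the moment, N m.
- r.get_finger_gap(): finger opening in m.
Only numpy, scipy, OpenCV 4.12 (cv2) and the standard library are available. Lean on these libraries where they do the work, as an engineer would, in place of code of your own. Each camera call takes 0.05 s, during which the arm holds its last target.

## Working session

There is one attempt and no reset: what is moved stays moved. The work goes in short steps, each a Python script; the robot and the scene stay as the last script left them, time stands still between calls to the robot, and variables do not carry over. Pictures are saved under pics/ and viewed, and the job is handed in when it is done.

```bash
ls; mkdir -p pics; python3 - <<'E'
from station import r
import cv2,numpy as np
for n in ("scene","top"):
    f=r.grab_frame(n)
    cv2.imwrite(f"pics/{n}0.png",f["image"][:,:,::-1])
    np.savez(f"pics/{n}0.npz",**f)
    print(n,f["fx"],f["fy"],f["cx"],f["cy"]);print(np.round(f["world_from_camera"],4))
print(r.get_time_s(),r.get_position(),r.get_orientation(),r.get_force(),r.get_finger_gap())
E
```

```text
pics
scene 423.0330163474583 423.0330163474583 319.72246361838216 198.76701277963
[[-0.255  -0.9241  0.2846  0.1828]
 [-0.9669  0.2453 -0.0697  0.0948]
 [-0.0054 -0.293  -0.9561  1.3197]
 [ 0.      0.      0.      1.    ]]
top 516.8485232670005 516.8485232670005 318.9448843810634 188.86916515301417
[[ 0.0156 -0.9903  0.1377  0.2864]
 [-0.9999 -0.0161 -0.0021 -0.0163]
 [ 0.0043 -0.1377 -0.9905  1.8676]
 [ 0.      0.      0.      1.    ]]
0.1 [0.26806192 0.53604232 0.18511666] [ -96.00044307   89.90644357 -122.57468481] [-0.26607179  0.30409405  0.66949125] 0.0877631383145287
```

View pics/scene0.png

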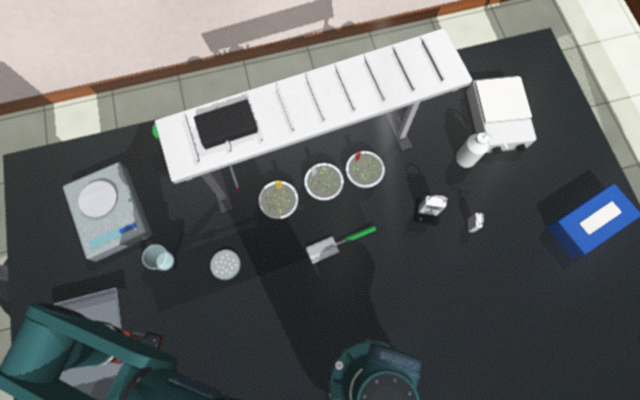

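View pics/top0.png

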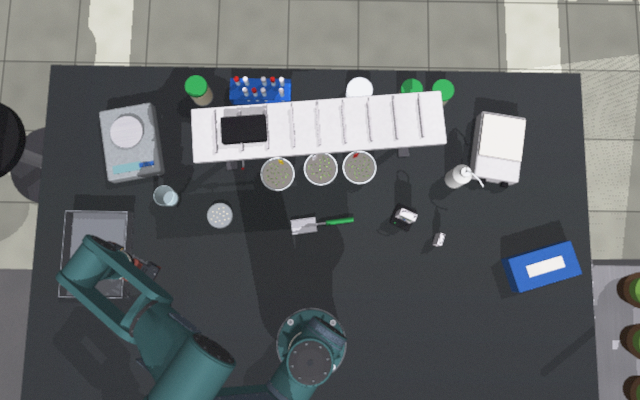

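The scene camera shows the yellow, white and red stake tubs at about (278,200), (324,181) and (366,169). There are two logger candidates: a larger one at (432,207) standing on a black base, and a smaller one at (476,222). The hook is near (236,180). I'll enlarge these.

```bash
python3 - <<'E'
import cv2,numpy as np
s=cv2.imread("pics/scene0.png");t=cv2.imread("pics/top0.png")
def crop(im,x,y,w,h,k): return cv2.resize(im[y:y+h,x:x+w],None,fx=k,fy=k,interpolation=cv2.INTER_CUBIC)
a=crop(s,400,180,100,60,4);b=crop(t,380,190,80,60,5)
cv2.imwrite("pics/c1.png",np.hstack([a,crop(t,380,195,100,60,4)]))
cv2.imwrite("pics/c2.png",np.vstack([crop(s,150,130,200,70,4),crop(t,180,130,200,70,4)]))
E
```

```text
(no output)
```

View pics/c1.png

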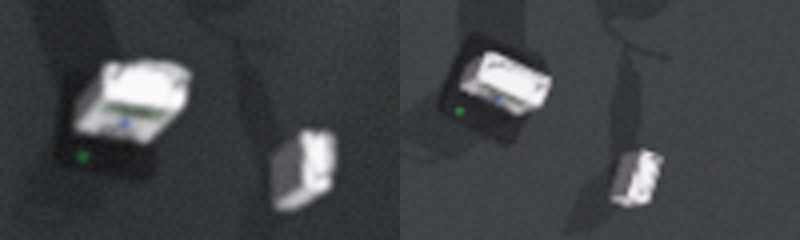

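View pics/c2.png

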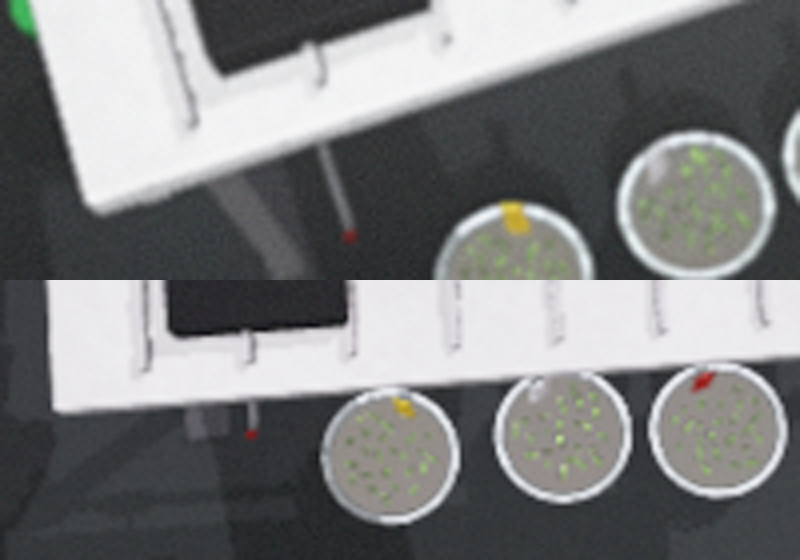

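```bash
cat > h.py <<'E'
import cv2,numpy as np
def load(n): return dict(np.load(f"pics/{n}.npz"))
def ray(f,u,v):
    T=f["world_from_camera"];d=T[:3,:3]@np.array([(u-f["cx"])/f["fx"],(v-f["cy"])/f["fy"],1]);return T[:3,3],d
def onz(f,u,v,z):
    o,d=ray(f,u,v);return o+d*(z-o[2])/d[2]
def tri(f,p,g,q):
    a,d=ray(f,*p);b,e=ray(g,*q)
    s=np.linalg.lstsq(np.c_[d,-e],b-a,rcond=None)[0]
    P,Q=a+s[0]*d,b+s[1]*e
    return (P+Q)/2,np.linalg.norm(P-Q)
def proj(f,P):
    T=f["world_from_camera"];c=T[:3,:3].T@(np.asarray(P)-T[:3,3]);return f["fx"]*c[0]/c[2]+f["cx"],f["fy"]*c[1]/c[2]+f["cy"]
E
python3 - <<'E'
from h import *
s,t=load("scene0"),load("top0")
def crop(im,x,y,w,h,k): return cv2.resize(im[y:y+h,x:x+w],None,fx=k,fy=k,interpolation=cv2.INTER_NEAREST)[:,:,::-1]
cv2.imwrite("pics/c3.png",np.hstack([crop(s["image"],410,185,40,45,10),crop(t["image"],386,198,40,45,10)]))
# red tip
P={}
for n,f,roi in (("s",s,(220,150,40,50)),("t",t,(225,150,35,30))):
    x,y,w,h=roi;im=f["image"][y:y+h,x:x+w].astype(int)
    m=np.clip(im[:,:,0]-np.maximum(im[:,:,1],im[:,:,2])-25,0,None).astype(float)
    yy,xx=np.mgrid[:h,:w];P[n]=(x+(m*xx).sum()/m.sum(),y+(m*yy).sum()/m.sum());print(n,P[n],(m>0).sum())
print("tip",tri(s,P["s"],t,P["t"]),onz(s,*P["s"],.312),onz(t,*P["t"],.312))
# panel corners
for n,f in (("s",s),("t",t)):
    g=cv2.cvtColor(f["image"],cv2.COLOR_RGB2GRAY);m=(g>150).astype(np.uint8)
    m=cv2.morphologyEx(m,cv2.MORPH_CLOSE,np.ones((5,5)))
    cs=[c for c in cv2.findContours(m,0,1)[0] if cv2.contourArea(c)>4000]
    for c in cs:
        h=cv2.convexHull(c);ap=cv2.approxPolyDP(h,5,True)[:,0]
        print(n,cv2.contourArea(c),ap[:8].tolist(),cv2.boundingRect(c))
    # pots
    for roi in ((255,175,50,50),(300,158,50,48),(343,147,48,45)) if n=="s" else ((255,150,45,45),(300,145,42,45),(340,145,42,45)):
        pass
E
```

```text
s (np.float64(236.9281767955801), np.float64(188.6574585635359)) 8
t (np.float64(242.17105263157896), np.float64(168.18859649122805)) 8
tip (array([0.56341202, 0.21627304, 0.30786587]), np.float64(0.000302849304248316)) [0.56182548 0.2156265  0.312     ] [0.56270409 0.21580777 0.312     ]
s 4033.0 [[117, 164], [134, 218], [117, 245], [87, 257], [64, 187]] (64, 164, 71, 94)
s 7934.0 [[555, 0], [625, 0], [639, 23], [639, 161], [622, 165], [558, 42]] (555, 0, 85, 166)
s 34653.5 [[548, 3], [535, 139], [470, 166], [174, 182], [56, 140], [49, 106], [495, 3]] (49, 0, 501, 183)
s 17336.0 [[318, 0], [228, 51], [45, 93], [0, 62], [0, 0]] (0, 0, 319, 94)
t 16106.5 [[441, 91], [446, 142], [365, 183], [275, 190], [193, 161], [191, 109], [356, 77]] (191, 77, 256, 114)
t 37428.0 [[639, 209], [622, 257], [592, 258], [0, 83], [0, 3], [632, 0], [639, 54]] (0, 0, 640, 259)
```

View pics/c3.png

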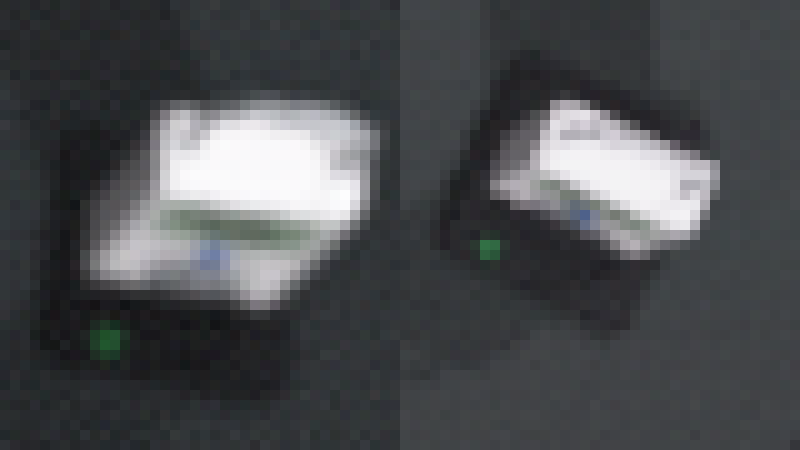

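```bash
python3 - <<'E'
from h import *
s,t=load("scene0"),load("top0")
# panel front edge: last bright->dark crossing per column
for n,f,cols,line in (("s",s,[c for c in range(186,456) if not(222<c<242 or 385<c<425)],((174,182),(470,89))),("t",t,[c for c in range(200,440) if not(234<c<248 or 258<c<380 or 395<c<412)],((193,161),(446,145)))):
    g=cv2.GaussianBlur(cv2.cvtColor(f["image"],cv2.COLOR_RGB2GRAY),(3,3),0).astype(float)
    pts=[]
    for c in cols:
        y0=line[0][1]+(c-line[0][0])*(line[1][1]-line[0][1])/(line[1][0]-line[0][0])
        ys=np.arange(int(y0)-9,int(y0)+9);v=g[ys,c]
        k=np.argmin(np.diff(v)); 
        if v[k]>110>v[k+1] : pts.append((c,ys[k]+(v[k]-110)/(v[k]-v[k+1])))
    pts=np.array(pts)
    p=np.polyfit(*pts.T,1)
    for _ in range(3):
        e=pts[:,1]-np.polyval(p,pts[:,0]);pts=pts[abs(e)<1.0];p=np.polyfit(*pts.T,1)
    W=np.array([onz(f,c,np.polyval(p,c),.461) for c in (pts[0,0],pts[-1,0])])
    d=W[0]-W[1];d/=np.linalg.norm(d)
    print(n,len(pts),W.round(4).tolist(),"rod yaw",np.degrees(np.arctan2(-d[0],d[1])))
    nrm=np.array([d[1],-d[0]]) # away from robot
    print(" rod x-offset along normal",W[0][:2]@nrm+.115)
# pots: rim
from math import pi
for n,f,cs in (("s",s,((278,200),(324,181),(366,169))),("t",t,((277,174),(320,168),(359,167)))):
    im=f["image"].astype(int);hsv=cv2.cvtColor(f["image"],cv2.COLOR_RGB2HSV)
    for c in cs:
        best=[]
        for a in np.arange(-20,201,4)*pi/180: # lower half mostly (image down = +)
            v=[]
            rr=np.arange(11,25,.25)
            pr=cv2.remap(cv2.cvtColor(f["image"],cv2.COLOR_RGB2GRAY).astype(np.float32),(c[0]+rr*np.cos(a)).astype(np.float32)[None],(c[1]+rr*np.sin(a)).astype(np.float32)[None],cv2.INTER_LINEAR)[0]
            k=np.argmin(np.diff(pr)); 
            best.append((c[0]+rr[k]*np.cos(a),c[1]+rr[k]*np.sin(a)))
        W=np.array([onz(f,*b,.064)[:2] for b in best])
        A=np.c_[2*W,np.ones(len(W))];b=(W**2).sum(1)
        for _ in range(4):
            x=np.linalg.lstsq(A,b,rcond=None)[0];R=np.sqrt(x[2]+x[0]**2+x[1]**2);e=np.hypot(*(W-x[:2]).T)-R
            ok=abs(e)<.005
            W=W[ok];A=A[ok];b=b[ok]
        print(n,c,x[:2].round(4),"R",R.round(4),len(W))
# dock
for q in ((390.2,222.5),(399.5,203.2),(417.5,211),(409,231)): print("dock t",onz(t,*q,.012).round(3))
for q in ((414,220.5),(438.5,224.5)): print("dock s",onz(s,*q,.012).round(3))
for a in ((540,172),(690,242),(718,160)): print("top t",onz(t,386+(a[0]-400)/10-.5,198+a[1]/10-.5,.117).round(3))
for a in ((160,205),(325,232)): print("top s",onz(s,410+(a[0])/10-.5,185+a[1]/10-.5,.117).round(3))
E
```

```text
s 78 [[0.553, 0.3001, 0.461], [0.6117, -0.3353, 0.461]] rod yaw 5.2766931656645255
 rod x-offset along normal 0.6932563046151653
t 15 [[0.5491, 0.3078, 0.461], [0.611, -0.3515, 0.461]] rod yaw 5.360651869786925
 rod x-offset along normal 0.6905015759328181
s (278, 200) [0.588  0.1286] R 0.0611 56
s (324, 181) [ 0.6101 -0.0229] R 0.0613 56
s (366, 169) [ 0.6159 -0.1606] R 0.0611 56
t (277, 174) [0.5902 0.1286] R 0.0609 56
t (320, 168) [ 0.6115 -0.0237] R 0.0609 56
t (359, 167) [ 0.6181 -0.161 ] R 0.0608 56
dock t [ 0.427 -0.278  0.012]
dock t [ 0.497 -0.312  0.012]
dock t [ 0.47  -0.377  0.012]
dock t [ 0.397 -0.346  0.012]
dock s [ 0.425 -0.272  0.012]
dock s [ 0.393 -0.343  0.012]
top t [ 0.446 -0.295  0.117]
top t [ 0.423 -0.346  0.117]
top t [ 0.451 -0.356  0.117]
top s [ 0.442 -0.29   0.117]
top s [ 0.422 -0.334  0.117]
```

Measured values, in m:

| Item | Position | Check |
|---|---|---|
| Hook ball tip | (0.562, 0.216, 0.310) | Expected z is 0.312 |
| Rod yaw | about 5.3° | Both views agree |
| Red tub | (0.617, -0.161) | Rim radius 61 mm, expected 60 |
| Dock | (0.448, -0.328), yaw about -24° | Base sides 78 × 75 mm |

The candidate at scene (432,207) / top (405,215) has a top edge of about 56–60 mm, stands in the black dock and shows a display, so it fits the description. The one at scene (476,222) is clearly smaller and has no dock. The enlarged crop confirms this.

Next I'll check reachability.

```bash
cat >> h.py <<'E'
from scipy.spatial.transform import Rotation as Ro
PSI=5.3
def frame(psi,t,sgn=1):
    c,s=np.cos(np.radians(psi)),np.sin(np.radians(psi));st,ct=np.sin(np.radians(t)),np.cos(np.radians(t))
    a=np.array([st*c,st*s,-ct]);y=sgn*np.array([-s,c,0]);R=np.c_[a,y,np.cross(a,y)]
    return a,Ro.from_matrix(R).as_euler("xyz",degrees=True)
X=np.array([np.cos(np.radians(PSI)),np.sin(np.radians(PSI)),0]);Y=np.array([-X[1],X[0],0])
def st(n,a,z): return n*X+a*Y+np.array([0,0,z])
E
python3 - <<'E'
from h import *
from station import r
print(r.get_joint_positions())
L=np.array([.447,-.326,0]);
for t in (40,45):
  for sg in (1,-1):
    for nm,psi,g in (("hook",PSI,st(.602,.163,.294)),("hookpre",PSI,None),("hookred",PSI,st(.602,-.217,.294)),("dock",-24.3,L+[0,0,.05]),("dockup",-24.3,L+[0,0,.22]),("hang",PSI,st(.599,-.217,.188)),("hanghi",PSI,st(.599,-.217,.25)),("hangpre",PSI,st(.50,-.217,.25))):
        a,o=frame(psi,t,sg)
        if g is None: g=st(.602,.163,.294)-.1*a
        q=r.ik((g+.019*a).tolist(),o.tolist()); print(t,sg,nm,None if q is None else np.round(q,1))
E
```

```text
[ 5.68307486e+01  2.05932887e+01  8.65901451e+01 -1.01567813e-03
  7.29101176e+01 -6.59471042e+00]
40 1 hook [ 20.2   2.3 111.5 -20.1  28.7 -60.7]
40 1 hookpre [ 23.2  -8.  109.4 -17.4  41.4 -62.9]
40 1 hookred [ -36.6    4.6  108.9   40.    41.9 -156.4]
40 1 dock [-58.9  28.5 136.1 129.9  28.5 108.5]
40 1 dockup [ -58.9    2.   125.2   51.5   27.8 -165.9]
40 1 hang None
40 1 hanghi [ -36.8    7.7  112.7   45.8   37.  -164.1]
40 1 hangpre None
40 -1 hook [ 20.2   2.3 111.5 -20.1  28.7 119.3]
40 -1 hookpre [ 23.2  -8.  109.4 -17.4  41.4 117.1]
40 -1 hookred [-36.6   4.6 108.9  40.   41.9  23.6]
40 -1 dock [-58.9  28.5 136.1 129.9  28.5 -71.5]
40 -1 dockup [-58.9   2.  125.2  51.5  27.8  14.1]
40 -1 hang [-36.8  13.5 117.   57.7  30.7   1.6]
40 -1 hanghi [-36.8   7.7 112.7  45.8  37.   15.9]
40 -1 hangpre [-48.6   0.7 120.7  48.7  43.7   4.1]
45 1 hook [ 21.2   1.9 115.8 -32.1  21.4 -48.3]
45 1 hookpre [ 25.1  -9.3 114.6 -25.3  34.1 -54.3]
45 1 hookred [ -39.1    4.4  113.    51.4   39.3 -168.9]
45 1 dock None
45 1 dockup None
45 1 hang [-39.5  14.6 120.9  74.5  31.1 162.9]
45 1 hanghi None
45 1 hangpre None
45 -1 hook [ 21.2   1.9 115.8 -32.1  21.4 131.7]
45 -1 hookpre [ 25.1  -9.3 114.6 -25.3  34.1 125.7]
45 -1 hookred [-39.1   4.4 113.   51.4  39.3  11.1]
45 -1 dock None
45 -1 dockup [-62.    2.7 129.5  71.2  27.2  -7.7]
45 -1 hang [-39.5  14.6 120.9  74.5  31.1 -17.1]
45 -1 hanghi [-39.5   8.  116.7  59.4  35.3   0.9]
45 -1 hangpre [-52.6   1.3 124.6  59.5  44.   -9.1]
```

```bash
python3 - <<'E'
from h import *
from station import r
s,t=load("scene0"),load("top0")
def crop(im,x,y,w,h,k): return cv2.resize(im[y:y+h,x:x+w],None,fx=k,fy=k,interpolation=cv2.INTER_NEAREST)[:,:,::-1]
cv2.imwrite("pics/c4.png",np.hstack([crop(s["image"],460,200,30,40,12),crop(t["image"],426,222,30,40,12)]))
L=np.array([.447,-.326,0]);xl=np.array([np.cos(np.radians(-24.3)),np.sin(np.radians(-24.3)),0])
for tt in (32,35,38):
  sg=-1
  for nm,psi,g in (("dock",-24.3,L-.004*xl+[0,0,.054]),("docklift",-24.3,L-.004*xl+[0,0,.11]),("hang",PSI,st(.598,-.217,.193)),("hanghi",PSI,st(.598,-.217,.225)),("hangpre",PSI,st(.48,-.217,.22))):
        a,o=frame(psi,tt,sg)
        q=r.ik((g+.019*a).tolist(),o.tolist()); print(tt,sg,nm,None if q is None else np.round(q,1))
E
```

```text
32 -1 dock [-55.   23.  129.7  93.2  15.7 -30. ]
32 -1 docklift [-55.   14.7 126.7  57.5  18.7   7.3]
32 -1 hang [-33.   12.9 110.3  34.2  35.7  27.4]
32 -1 hanghi [-33.   10.3 108.   30.8  39.8  31.6]
32 -1 hangpre [-45.2   2.2 118.6  36.4  43.6  16.2]
35 -1 dock [-56.5  24.3 132.2 111.2  19.2 -49.7]
35 -1 docklift [-56.5  15.4 129.3  75.8  18.4 -12.4]
35 -1 hang [-34.4  12.7 112.7  41.7  33.5  19.2]
35 -1 hanghi [-34.4  10.  110.5  37.2  37.3  24.6]
35 -1 hangpre [-47.5   2.1 120.9  42.5  42.5   8.7]
38 -1 dock [-58.2  26.2 134.7 123.2  24.2 -63.6]
38 -1 docklift [-58.2  16.5 131.9  93.6  20.1 -31.7]
38 -1 hang [-35.9  12.8 115.2  50.3  31.8   9.7]
38 -1 hanghi [-35.9   9.8 113.   44.6  35.3  16.6]
38 -1 hangpre [-50.    2.2 123.2  49.   42.1   0.8]
```

View pics/c4.png

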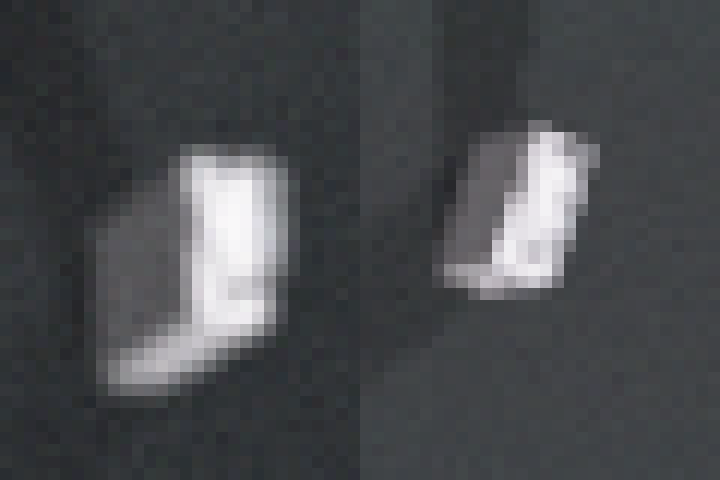

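```bash
python3 - <<'E'
from h import *
s,t=load("scene0"),load("top0")
S=lambda a,b:(460+a/12-.5,200+b/12-.5); T=lambda a,b:(426+(a-360)/12-.5,222+b/12-.5)
print("foot",onz(s,*S(105,390),0).round(3),onz(t,*T(445,285),0).round(3),tri(s,S(105,390),t,T(445,285)))
for a,b in (((185,155),(535,130)),((285,155),(595,145)),((280,325),(560,285)),((200,330),(495,265))): print("top",tri(s,S(*a),t,T(*b)))
# hand footprint at dock
a,_=frame(-24.3,38);xl=np.array([np.cos(np.radians(-24.3)),np.sin(np.radians(-24.3)),0]);yl=np.array([-xl[1],xl[0],0])
g=np.array([.447,-.326,.054])-.004*xl;n=np.cross(a,yl)
for b in (61,150):
  for w in (89,):
    for k in (-37.5,37.5): print(b,k,(g-a*b/1e3-yl*w/1e3+n*k/1e3).round(3))
print("finger tip",(g+.019*a-yl*.0575).round(3))
E
```

```text
foot [ 0.348 -0.43   0.   ] [ 0.348 -0.432  0.   ] (array([ 0.34877074, -0.43470706, -0.01209584]), np.float64(0.0007581403429508465))
top (array([ 0.39093949, -0.44325628,  0.06998282]), np.float64(0.0003499970880494334))
top (array([ 0.38320444, -0.45632766,  0.09245645]), np.float64(0.005151363033511937))
top (array([ 0.34510966, -0.45146544,  0.0658639 ]), np.float64(0.0028625428766529204))
top (array([ 0.3505406 , -0.43493217,  0.05722231]), np.float64(0.0036525084958395648))
61 -37.5 [ 0.346 -0.378  0.079]
61 37.5 [ 0.399 -0.402  0.125]
150 -37.5 [ 0.296 -0.355  0.149]
150 37.5 [ 0.349 -0.38   0.195]
finger tip [ 0.43  -0.382  0.039]
```

```bash
python3 - <<'E'
from h import *
from station import r
for t in (33,36):
  a,o=frame(PSI,t,-1)
  q0=None
  for al in (.163,.07,-.03,-.12,-.217): print(t,al,np.round(r.ik((st(.602,al,.294)+.019*a).tolist(),o.tolist()),1))
a,o=frame(PSI,35,-1)
g=st(.602,.163,.294)+.019*a
p0=r.get_time_s()
r.reach((g-.11*a).tolist(),o.tolist())
print(r.get_time_s()-p0,r.get_position(),r.get_force())
for n in ("scene","top"):
    f=r.grab_frame(n);np.savez(f"pics/{n}1.npz",**f)
    i=f["image"][:,:,::-1]
    cv2.imwrite(f"pics/{n}1.png",cv2.resize(i[100:300,130:430] if n=="scene" else i[90:290,130:430],None,fx=2.6,fy=2.6))
E
```

```text
33 0.163 [ 18.8   3.6 105.4 -11.6  39.2 110.4]
33 0.07 [ 5.500e+00  1.200e+00  1.081e+02 -1.000e-01  3.780e+01  9.030e+01]
33 -0.03 [ -9.4   0.7 108.6  12.6  39.3  67.7]
33 -0.12 [-21.9   2.3 106.9  21.5  42.9  50.6]
33 -0.217 [-33.1   5.8 103.   27.3  47.6  37.2]
36 0.163 [ 19.4   2.9 108.  -14.5  34.7 113.5]
36 0.07 [  5.5   0.3 110.8  -0.2  32.9  90.3]
36 -0.03 [-10.1  -0.2 111.3  15.9  34.9  64.3]
36 -0.12 [-23.1   1.5 109.6  26.1  39.3  45.6]
36 -0.217 [-34.6   5.2 105.5  32.2  44.9  31.9]
1.7916999999999998 [0.53229305 0.21338178 0.36830186] [ 0.66979817  0.48849143 -0.60914858]
```

View pics/scene1.png

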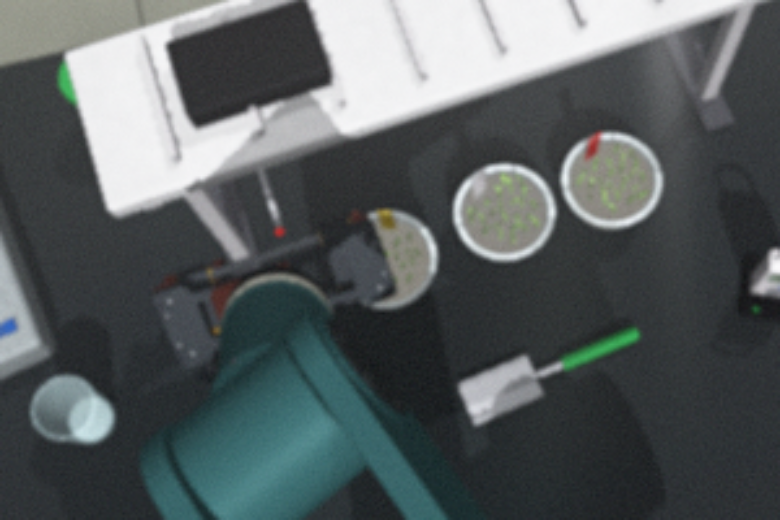

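The hand is in front of the hook, and the red tip at about (279,232) in the crop lies between the fingers. I'll advance, close lightly and slide.

```bash
python3 - <<'E'
from h import *
from station import r
a,o=frame(PSI,35,-1)
g=st(.602,.163,.294)+.019*a
r.movel(g.tolist(),max_speed=.1)
print(r.get_position(),r.get_force())
r.grab(3); print("gap",r.get_finger_gap(),r.get_force(),r.get_position())
for n in ("scene","top"):
    f=r.grab_frame(n);np.savez(f"pics/{n}2.npz",**f)
    i=f["image"][:,:,::-1]
    if n=="scene":cv2.imwrite(f"pics/{n}2.png",cv2.resize(i[120:250,170:350],None,fx=4,fy=4,interpolation=cv2.INTER_CUBIC))
print(r.get_time_s())
E
```

```text
[0.5953452  0.21904746 0.27915313] [ 0.52245468  0.533904   -0.13471431]
gap 0.006883431099624897 [ 0.23704647 -1.08209897  0.10288957] [0.59521366 0.2187632  0.27837103]
4.55
```

View pics/scene2.png

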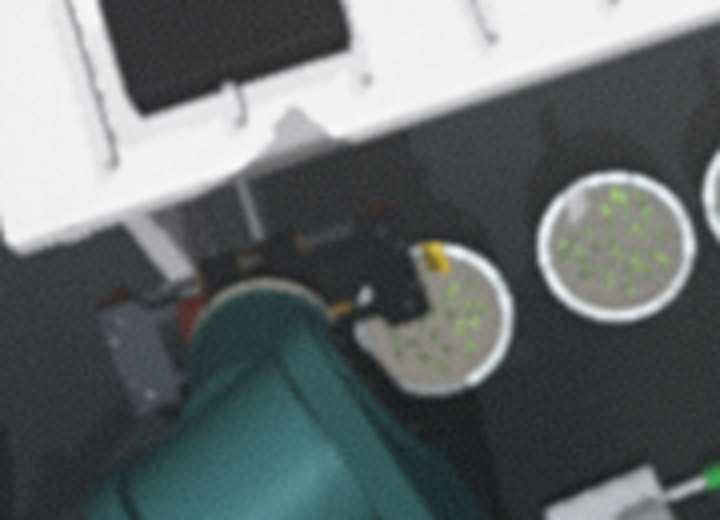

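```bash
python3 - <<'E'
from h import *
from station import r
a,o=frame(PSI,35,-1)
p=np.array(r.get_position())
for k,al in enumerate((.06,-.08,-.2171)):
    p=p+Y*(al-p@Y); r.movel(p.tolist(),max_speed=.12)
    print(r.get_force().round(2),r.get_finger_gap())
q=np.array(r.get_position());print(q,q@Y)
r.open();r.wait(.2)
r.movel((q-.11*a).tolist(),max_speed=.15)
print(r.get_force(),r.get_position())
for n in ("scene","top"):
    f=r.grab_frame(n);np.savez(f"pics/{n}3.npz",**f)
    i=f["image"][:,:,::-1];cv2.imwrite(f"pics/{n}3.png",cv2.resize(i[90:250,260:460],None,fx=4,fy=4,interpolation=cv2.INTER_CUBIC))
print(r.get_time_s())
E
```

```text
[ 1.17 -1.33 -1.1 ] 0.007610030318154388
[ 0.91  0.26 -0.05] 0.00717849194666035
[ 2.06 -0.33 -0.91] 0.007102925554735314
[ 0.63042776 -0.15950041  0.27863933] -0.21705147555602283
[-0.27701725  0.81539489  0.99962967] [ 0.56741291 -0.16515031  0.36798571]
10.6333
```

View pics/scene3.png

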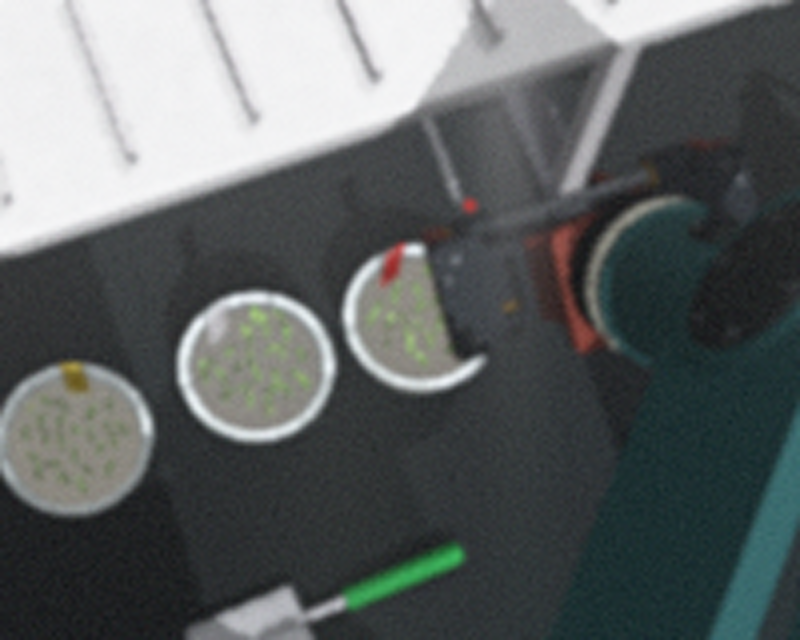

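View pics/top3.png

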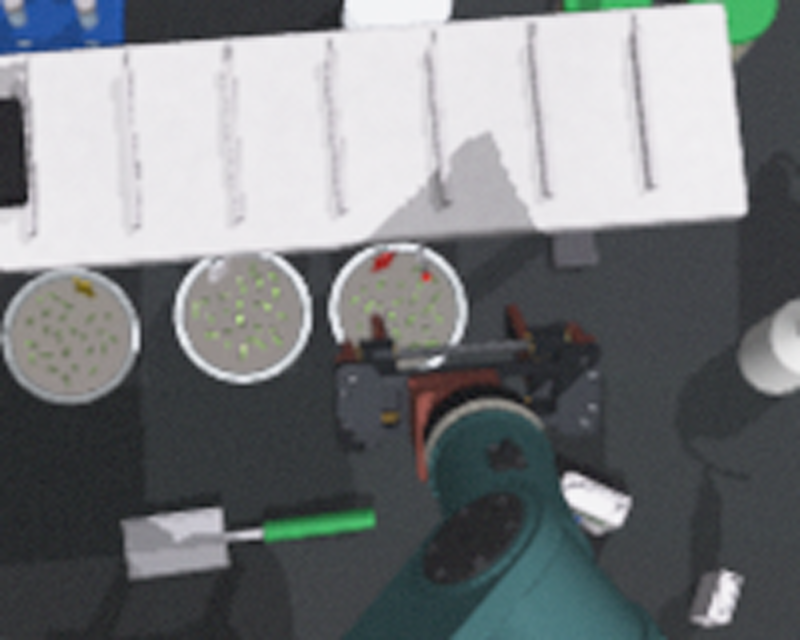

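The hook has moved: its red tip is at about (470,206) in the scene crop and (426,275) in the top crop, over the red tub. I'll measure it against the tub's centre.

```bash
python3 - <<'E'
from h import *
s,t=load("scene3"),load("top3")
P={}
for n,f,c in (("s",s,(260+470/4,90+206/4)),("t",t,(260+426/4,90+275/4))):
    x,y=int(c[0])-5,int(c[1])-5;im=f["image"][y:y+11,x:x+11].astype(int)
    m=np.clip(im[:,:,0]-np.maximum(im[:,:,1],im[:,:,2])-30,0,None).astype(float)
    yy,xx=np.mgrid[:11,:11];P[n]=(x+(m*xx).sum()/m.sum(),y+(m*yy).sum()/m.sum());print(n,P[n],(m>0).sum())
p,e=tri(s,P["s"],t,P["t"]);print("tip",p,e)
for f,k in ((s,"s"),(t,"t")):
    w=onz(f,*P[k],.312);print(w.round(4),"n",w@X,"along",w@Y)
for q in ((.6159,-.1606,0),(.6181,-.161,0)): print("pot along",np.array(q)@Y)
E
```

```text
s (np.float64(377.0), np.float64(140.89461358313818)) 10
t (np.float64(366.0930930930931), np.float64(158.73273273273273)) 7
tip [ 0.59903784 -0.16350217  0.30695282] 0.0010007155913779062
[ 0.5967 -0.1626  0.312 ] n 0.5790802284680432 along -0.21702125986713264
[ 0.5983 -0.1626  0.312 ] n 0.5807542843853815 along -0.21720622711942147
pot along -0.21680443133678115
pot along -0.21740593650843743
```

Along the rod, the hook is at -0.2171 and the tub centre at -0.2168 to -0.2174, so they agree within 1 mm. Next is the logger: I'll move above the dock, then descend with the jaws straddling its sides.

```bash
cat >> h.py <<'E'
PL=-24.2
L=np.array([.4475,-.327,0]);XL=np.array([np.cos(np.radians(PL)),np.sin(np.radians(PL)),0]);YL=np.array([-XL[1],XL[0],0])
HG=.042; FX=.004; TD=37
E
python3 - <<'E'
from h import *
from station import r
a,o=frame(PL,TD,-1)
g=L-FX*XL+.019*a
up=lambda z:(g+[0,0,z]).tolist()
for z in (.25,.18,.10,.054): print(z,np.round(r.ik(up(z),o.tolist()),1))
r.reach(up(.24),o.tolist()); r.movel(up(.17),max_speed=.1)
print(r.get_position(),r.get_time_s(),r.get_force())
for n in ("scene","top"):
    f=r.grab_frame(n);np.savez(f"pics/{n}4.npz",**f)
    i=f["image"][:,:,::-1];cv2.imwrite(f"pics/{n}4.png",cv2.resize(i[150:270,360:520],None,fx=4,fy=4,interpolation=cv2.INTER_CUBIC))
E
```

```text
0.25 [-57.7  -1.2 120.2  36.2  34.3  31. ]
0.18 [-57.7   6.3 126.1  52.9  24.6  11.9]
0.1 [-57.7  17.7 131.5  93.7  19.5 -31.8]
0.054 [-57.7  25.5 133.7 119.3  22.4 -59.1]
[ 0.45493657 -0.33030803  0.15548341] 12.4167 [-0.12113804 -0.65207959 -0.31419217]
```

View pics/scene4.png

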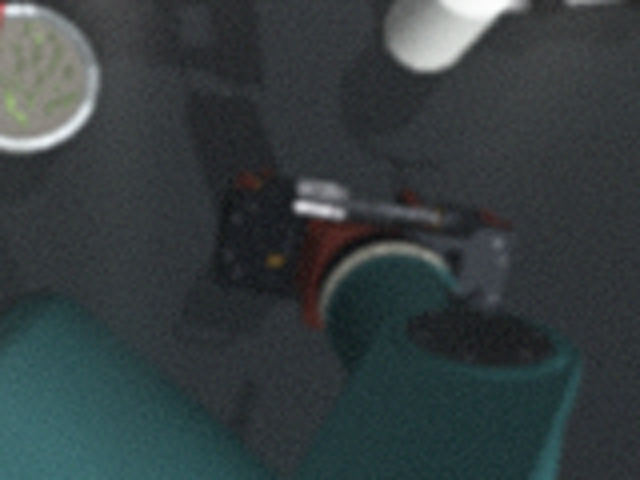

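View pics/top4.png

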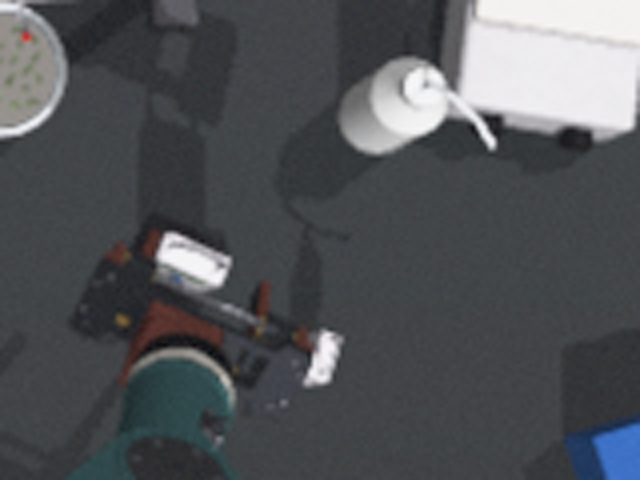

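```bash
python3 - <<'E'
from h import *
t=load("top4")
def crop(im,x,y,w,h,k): return cv2.resize(im[y:y+h,x:x+w],None,fx=k,fy=k,interpolation=cv2.INTER_NEAREST)[:,:,::-1].copy()
c=crop(t["image"],380,198,60,45,13)
cv2.imwrite("pics/c5.png",c)
p=np.array([.455,-.3303,.155])
for s in (-1,1):
    print("pred pad tip",np.round(proj(t,p+s*YL*.044),1))
# predicted logger top corners
for x,y in ((-13,-30),(-13,30),(13,-30),(13,30)): print((x,y),np.round((np.array(proj(t,L+XL*x/1e3+YL*y/1e3+[0,0,.117]))-[380,198]+.5)*13))
for y in (-19.5,19.5): print("bail",np.round((np.array(proj(t,L+YL*y/1e3+[0,0,.159]))-[380,198]+.5)*13))
E
```

```text
pred pad tip [424.  216.7]
pred pad tip [399.8 205.5]
(-13, -30) [467. 312.]
(-13, 30) [257. 215.]
(13, -30) [507. 222.]
(13, 30) [297. 125.]
bail [481. 236.]
bail [341. 172.]
```

View pics/c5.png

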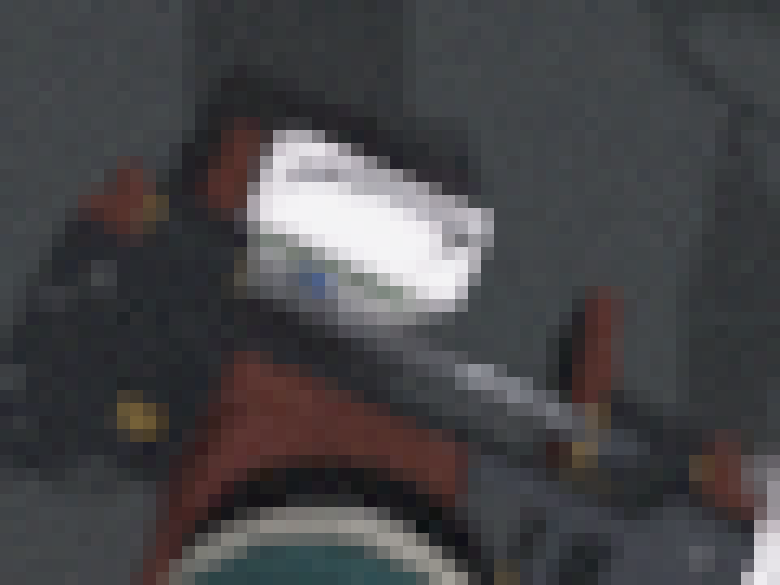

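The logger is between the fingers; its top face spans about (250,130) to (490,305) in the crop. It sits roughly 3 mm to the left of my estimate, so I'll correct for that and descend.

```bash
sed -i 's/^L=np.array(\[.4475,-.327,0\])/L=np.array([.4487,-.3243,0])/; s/FX=.004/FX=.002/' h.py
python3 - <<'E'
from h import *
from station import r
a,o=frame(PL,TD,-1)
g=L-FX*XL+.019*a
up=lambda z:(g+[0,0,z]).tolist()
r.movel(up(.17),max_speed=.1)
for z in (.11,.07,.054):
    r.movel(up(z),max_speed=.07); print(z,r.get_force().round(2),np.abs(r.get_qvel()).max().round(1))
p0=np.array(r.get_position())
r.grab(8); print("gap",r.get_finger_gap(),r.get_force().round(2),np.array(r.get_position())-p0)
f=r.grab_frame("top");np.savez("pics/top5.npz",**f);cv2.imwrite("pics/top5.png",cv2.resize(f["image"][190:250,370:450,::-1],None,fx=8,fy=8,interpolation=cv2.INTER_CUBIC))
print(r.get_time_s())
E
```

```text
0.11 [-0.05 -0.1  -0.15] 0.5
0.07 [ 0.32  0.32 -0.43] 0.4
0.054 [ 0.15  0.52 -0.04] 0.6
gap 0.05961057128128201 [-1.71  1.06  2.37] [ 4.49854108e-05 -1.12671234e-04  6.15178818e-05]
15.475
```

View pics/top5.png

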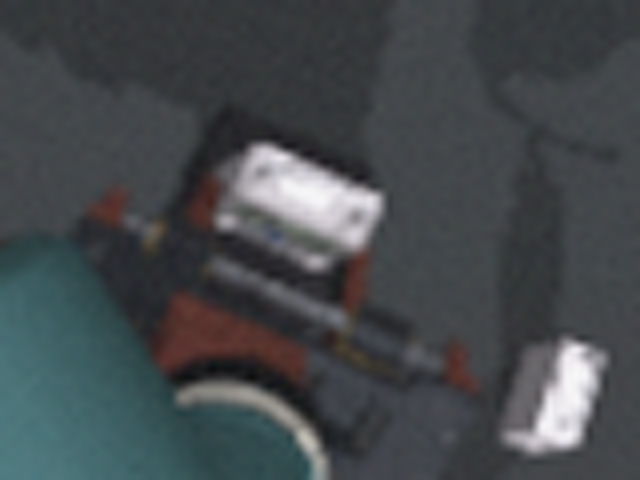

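The gap is 59.6 mm, matching the 60 mm width given, and both fingers are on the sides. I'll firm up the grip and lift straight.

```bash
python3 - <<'E'
from h import *
from station import r
a,o=frame(PL,TD,-1)
g=L-FX*XL+.019*a
up=lambda z:(g+[0,0,z]).tolist()
r.grab(28)
f0=r.get_force().copy()
r.movel(up(.075),max_speed=.05);print(r.get_force()-f0)
r.movel(up(.125),max_speed=.08);r.wait(.1);print(r.get_force()-f0,r.get_finger_gap())
for z in (.125,.2): print(np.round(r.ik(up(z),o.tolist()),1))
r.movel(up(.20),max_speed=.1)
for n in ("scene","top"):
    f=r.grab_frame(n);np.savez(f"pics/{n}6.npz",**f)
    cv2.imwrite(f"pics/{n}6.png",cv2.resize(f["image"][160:260,370:500,::-1],None,fx=6,fy=6,interpolation=cv2.INTER_CUBIC))
print(r.get_time_s(),r.get_position(),r.get_force())
E
```

```text
[ 1.30319555  0.56836101 -7.54213226]
[ 1.76526463 -0.20978613 -7.00298703] 0.059730999624442
[-57.1  13.9 129.8  78.8  19.5 -15.4]
[-57.1   4.  124.4  46.3  26.8  19.6]
18.1333 [ 0.45693377 -0.32757365  0.18375486] [ 0.04951799 -0.50622018 -1.79106777]
```

View pics/scene6.png

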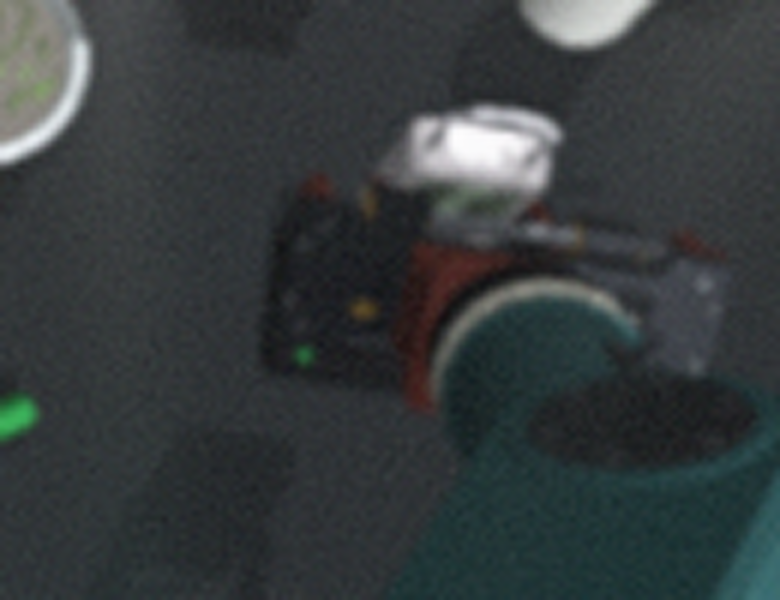

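View pics/top6.png

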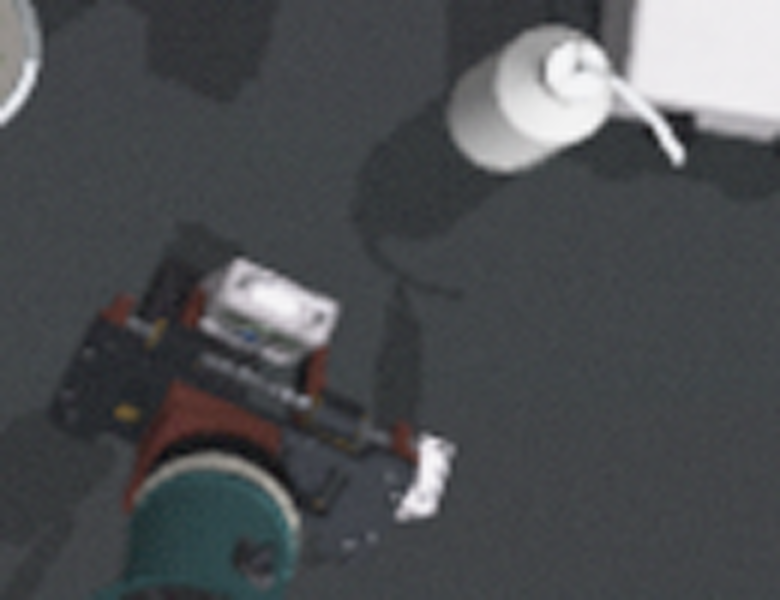

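The logger is held upright, clear of the dock, with about 1.8 N of weight. I'll check where the bail is against prediction before going to the hook.

```bash
cat >> h.py <<'E'
def bail_off(psi,t):  # bail underside minus TCP
    a,_=frame(psi,t,-1);x=np.array([np.cos(np.radians(psi)),np.sin(np.radians(psi)),0])
    return FX*x-.019*a+np.array([0,0,.1465-HG])
E
python3 - <<'E'
from h import *
from station import r
p=np.array(r.get_position());print("bail",p+bail_off(PL,TD))
B=p+bail_off(PL,TD)
out=[]
for n in ("scene6","top6"):
    f=load(n);u,v=proj(f,B);x0,y0=int(u)-18,int(v)-18;k=10
    c=cv2.resize(f["image"][y0:y0+40,x0:x0+36,::-1],None,fx=k,fy=k,interpolation=cv2.INTER_CUBIC)
    P=lambda Q:tuple(int(z) for z in (np.array(proj(f,Q))-[x0,y0]+.5)*k)
    for y in (-22,-11,0,11,22): cv2.circle(c,P(B+YL*y/1e3+[0,0,.0025]),3,(0,0,255),-1)
    for x,y in ((-13,-30),(-13,30),(13,-30),(13,30)): cv2.circle(c,P(B+XL*x/1e3+YL*y/1e3-[0,0,.0415]),3,(255,0,0),-1)
    out.append(c);print(n,x0,y0)
cv2.imwrite("pics/c6.png",np.hstack(out))
E
```

```text
bail [ 0.44832839 -0.32370624  0.30342893]
scene6 436 160
top6 400 190
```

View pics/c6.png

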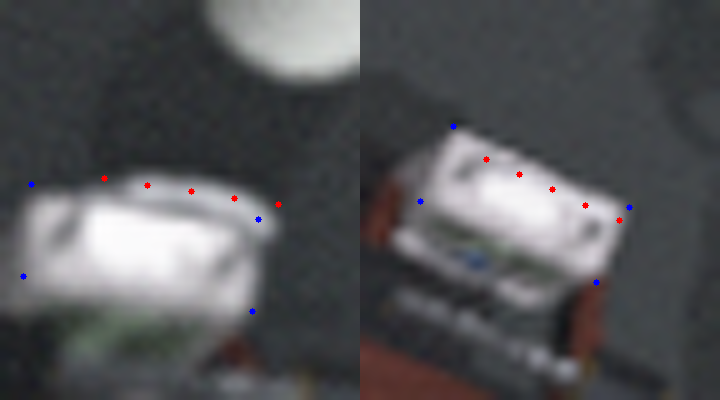

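The prediction (red dots on the bail, blue on the top's corners) fits both views within 1–2 px, about 2–4 mm. Next I'll move to a pose in front of the hook.

```bash
python3 - <<'E'
from h import *
from station import r
a,o=frame(PSI,TD,-1);off=bail_off(PSI,TD)
T=lambda n,z,al=-.217:(st(n,al,z)-off).tolist()
for n,z in ((.51,.324),(.56,.324),(.602,.324),(.602,.285)): print(n,z,np.round(r.ik(T(n,z),o.tolist()),1))
r.reach(T(.51,.324),o.tolist());r.wait(.1)
print(r.get_time_s(),np.array(r.get_position())-T(.51,.324),r.get_orientation()-o,r.get_force(),r.get_finger_gap())
B=np.array(r.get_position())+off
out=[]
for n in ("scene","top"):
    f=r.grab_frame(n);np.savez(f"pics/{n}7.npz",**f)
    u,v=proj(f,st(.56,-.217,.31));x0,y0=int(u)-20,int(v)-25;k=9
    c=cv2.resize(f["image"][y0:y0+50,x0:x0+44,::-1],None,fx=k,fy=k,interpolation=cv2.INTER_CUBIC)
    P=lambda Q:tuple(int(z) for z in (np.array(proj(f,Q))-[x0,y0]+.5)*k)
    for y in (-22,0,22): cv2.circle(c,P(B+Y*y/1e3+[0,0,.0025]),3,(0,0,255),-1)
    cv2.circle(c,P(st(.602,-.217,.297)),3,(255,0,0),-1);cv2.circle(c,P(st(.581,-.217,.312)),3,(0,255,255),-1)
    out.append(c)
cv2.imwrite("pics/c7.png",np.hstack(out))
E
```

```text
0.51 0.324 [-45.3   4.1 120.4  46.4  39.9   7. ]
0.56 0.324 [-39.3   7.5 116.2  44.8  36.9  13.3]
0.602 0.324 [-35.2  10.4 112.4  42.7  35.2  18.6]
0.602 0.285 [-35.2  14.  115.   49.6  30.9  10.4]
18.9333 [-0.00042881 -0.00106254 -0.00038035] [-0.02319711  0.02925616 -0.16238532] [-0.05829902 -0.2236452  -1.53509353] 0.05973500229269233
```

View pics/c7.png

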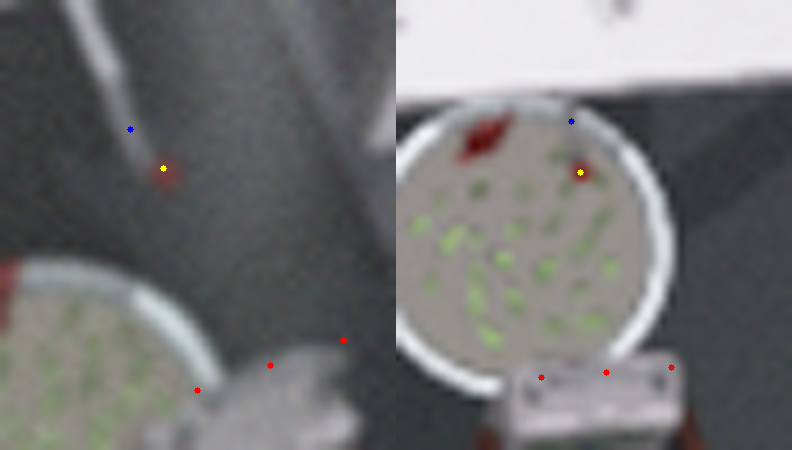

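The hook tip (yellow) and the bail are as predicted. I'll insert above the seat, then lower.

```bash
python3 - <<'E'
from h import *
from station import r
a,o=frame(PSI,TD,-1);off=bail_off(PSI,TD)
T=lambda n,z,al=-.217:(st(n,al,z)-off).tolist()
f0=r.get_force().copy()
for n in (.56,.582,.602):
    r.movel(T(n,.324),max_speed=.06);f=r.get_force()-f0;print(n,f.round(2))
    if np.linalg.norm(f)>4: print("STOP");break
out=[]
B=np.array(r.get_position())+off
for n in ("scene","top"):
    f=r.grab_frame(n);np.savez(f"pics/{n}8.npz",**f)
    u,v=proj(f,st(.58,-.217,.31));x0,y0=int(u)-20,int(v)-25;k=9
    c=cv2.resize(f["image"][y0:y0+50,x0:x0+44,::-1],None,fx=k,fy=k,interpolation=cv2.INTER_CUBIC)
    out.append(c)
cv2.imwrite("pics/c8.png",np.hstack(out));print(r.get_time_s())
E
```

```text
0.56 [-0.67  0.68 -0.11]
0.582 [-0.15  0.27 -0.07]
0.602 [-0.53  1.39  0.63]
21.1167
```

View pics/c8.png

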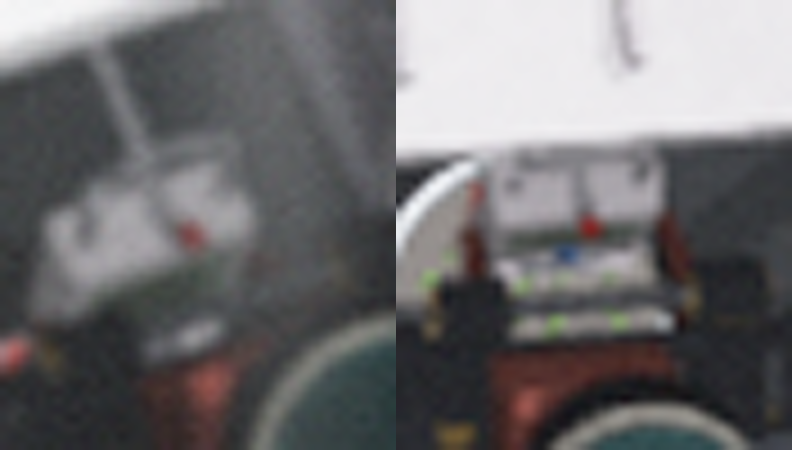

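The red tip at (190,232) in the scene crop and (590,228) in the top crop has passed centrally through the bail. Next I'll lower in steps and watch the force.

```bash
python3 - <<'E'
from h import *
from station import r
a,o=frame(PSI,TD,-1);off=bail_off(PSI,TD)
T=lambda n,z,al=-.217:(st(n,al,z)-off).tolist()
r.wait(.1);f0=np.mean([r.get_force() for _ in range(4)],0);print(f0)
z=.324
for z in (.312,.304,.300,.298,.296,.294,.2925,.291,.2895,.288,.2865,.285):
    r.movel(T(.602,z),max_speed=.04 if z>.3 else .02)
    r.wait(.05)
    f=r.get_force()-f0;print(z,np.round((np.array(r.get_position())+off)[2],4),f.round(2),round(r.get_finger_gap(),4))
    if f[2]>6.5: break
np.save("pics/f0.npy",f0);print(r.get_time_s())
for n in ("scene","top"):
    fr=r.grab_frame(n);np.savez(f"pics/{n}9.npz",**fr)
E
```

```text
[-0.56022844 -0.61240973 -2.05012243]
0.312 0.3118 [-0.4   1.62  0.68] 0.0596
0.304 0.3037 [ 0.71  1.2  -0.09] 0.0594
0.3 0.2999 [ 0.38  0.06 -0.48] 0.0597
0.298 0.2979 [-0.32  0.51 -0.51] 0.0594
0.296 0.2962 [-0.22  0.8   1.25] 0.0594
0.294 0.2943 [0.29 0.61 2.71] 0.0595
0.2925 0.2928 [0.93 0.64 4.81] 0.0592
0.291 0.2914 [1.43 1.15 5.79] 0.0593
0.2895 0.29 [1.56 0.81 8.37] 0.0595
24.3167
```

Contact came at 0.297 as expected. The hook has now bent about 7 mm at about 8 N, which matches the 0.8 mm/N given, so the hold is confirmed. I'll ease back up until the hook carries only the weight, then release and retreat.

```bash
python3 - <<'E'
from h import *
from station import r
a,o=frame(PSI,TD,-1);off=bail_off(PSI,TD)
T=lambda n,z,al=-.217:(st(n,al,z)-off)
f0=np.load("pics/f0.npy")
r.wait(.3)
r.movel(T(.602,.2945).tolist(),max_speed=.02);r.wait(.1)
f=np.mean([r.get_force() for _ in range(4)],0);print(r.get_force(),(f-f0).round(2),np.array(r.get_position())+off)
r.grab(6);r.wait(.2);print(r.get_force(),r.get_finger_gap())
r.open();r.wait(.4);print("open",r.get_finger_gap(),r.get_force())
p=T(.602,.2945)
r.movel((p-.04*a).tolist(),max_speed=.05);print(r.get_force())
r.movel((p-.15*a).tolist(),max_speed=.12);print(r.get_force())
out=[]
for n in ("scene","top"):
    f=r.grab_frame(n);np.savez(f"pics/{n}10.npz",**f)
    u,v=proj(f,st(.58,-.217,.25));x0,y0=int(u)-35,int(v)-30;k=5.5
    out.append(cv2.resize(f["image"][y0:y0+70,x0:x0+70,::-1],None,fx=k,fy=k,interpolation=cv2.INTER_CUBIC))
cv2.imwrite("pics/c10.png",np.hstack(out));print(r.get_time_s())
E
```

```text
[ 1.1333255  -0.29648169  1.70812481] [1.69 0.32 3.76] [ 0.61917049 -0.16040391  0.29411883]
[-0.68641763 -0.52340249  0.63005223] 0.05959050415235388
open 0.08812696033332759 [-0.77268815 -0.0416351  -0.66797994]
[-0.37472124  0.78790553  0.19324786]
[ 0.46909784  0.05809603 -0.20227316]
28.775
```

View pics/c10.png

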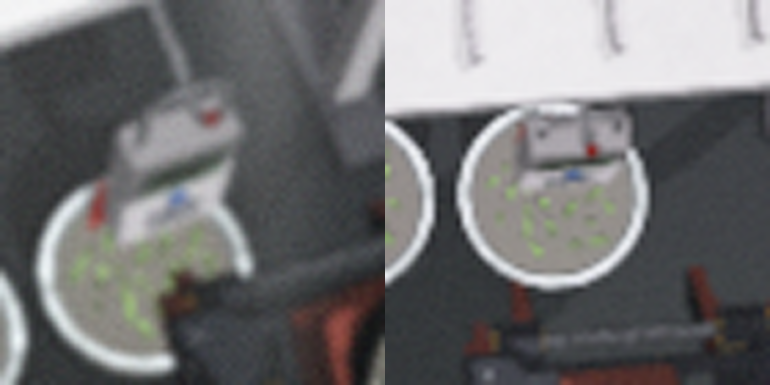

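The logger hangs on the hook; the bail arch is at about (200,100) and the red tip at (210,117) in the scene crop. I'll back off further and check that it's still, the hook's place along the rod, and that nothing else moved.

```bash
python3 - <<'E'
from h import *
from station import r
a,o=frame(PSI,TD,-1)
p=np.array(r.get_position())
r.movel((p-.12*X+[0,0,.03]).tolist(),max_speed=.15);r.wait(2.0)
F=[]
for i in range(3):
    F.append({n:r.grab_frame(n) for n in ("scene","top")});r.wait(.3)
s,t=F[-1]["scene"],F[-1]["top"]
for n in ("scene","top"):
    u,v=proj(F[0][n],st(.6,-.217,.24));y0,x0=int(v)-25,int(u)-25
    A=[f[n]["image"][y0:y0+45,x0:x0+50].astype(float) for f in F]
    print(n,"frame diff",[np.abs(A[0]-q).mean().round(2) for q in A[1:]])
P={}
for k,f in (("s",s),("t",t)):
    u,v=proj(f,st(.581,-.217,.310));x,y=int(round(u))-4,int(round(v))-4;im=f["image"][y:y+9,x:x+9].astype(int)
    m=np.clip(im[:,:,0]-np.maximum(im[:,:,1],im[:,:,2])-30,0,None).astype(float);yy,xx=np.mgrid[:9,:9]
    P[k]=(x+(m*xx).sum()/m.sum(),y+(m*yy).sum()/m.sum());w=onz(f,*P[k],.310);print(k,P[k],w.round(4),"along",(w@Y).round(4))
# change in the rest vs. first picture
d=np.abs(t["image"].astype(int)-load("top0")["image"].astype(int)).max(2)
o=np.hstack([cv2.resize(t["image"][70:270,80:520,::-1],None,fx=1.8,fy=1.8)]);
o2=cv2.resize(np.clip(d[70:270,80:520]*2,0,255).astype(np.uint8),None,fx=1.8,fy=1.8)
cv2.imwrite("pics/c11.png",np.vstack([o[:300],cv2.cvtColor(o2,cv2.COLOR_GRAY2BGR)[:300]]))
u,v=proj(s,st(.6,-.217,.24));c=s["image"][int(v)-35:int(v)+35,int(u)-40:int(u)+40,::-1];cv2.imwrite("pics/c12.png",cv2.resize(c,None,fx=8,fy=8,interpolation=cv2.INTER_CUBIC))
print(r.get_time_s())
E
```

```text
scene frame diff [np.float64(2.64), np.float64(2.59)]
top frame diff [np.float64(1.15), np.float64(1.15)]
s (np.float64(377.030303030303), np.float64(141.0909090909091)) [ 0.5969 -0.163   0.31  ] along -0.2175
t (np.float64(366.1467889908257), np.float64(158.88073394495413)) [ 0.5983 -0.163   0.31  ] along -0.2176
32.95
```

View pics/c11.png

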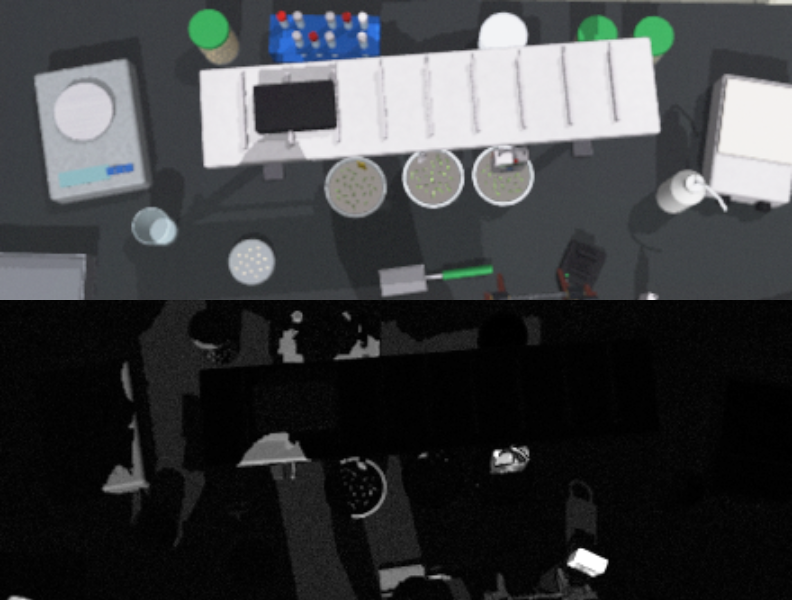

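View pics/c12.png

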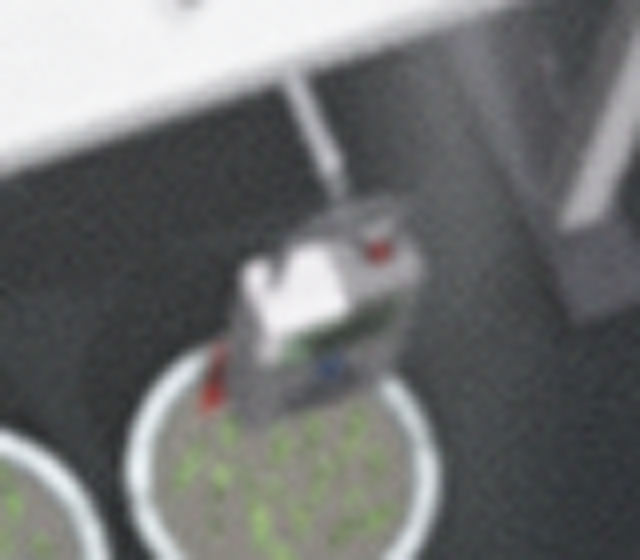

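The differences from the first picture are shadows, the moved hook and the logger. The tubs' outlines haven't shifted, and the hung logger looks the same in successive frames. Handing in.

```bash
python3 - <<'E'
from station import r
print(r.get_force(),r.get_time_s()); r.close_job(); print(r.get_time_s())
E
```

```text
[ 0.15523201 -0.37293431  0.3524535 ] 32.95
the job is handed in; nothing more can be done
the job is handed in; nothing more can be done
```

The job is done and handed in at 33 s: the logger hangs on the hook over the red-staked tub.

- **Hook:** I slid it along the rod to the middle of the red tub. In the last pictures it reads -0.2175 m along the rod, against -0.2171 m for the tub's centre.
- **Logger:** I gripped the 60 mm one (measured gap 59.6 mm), lifted it straight out of its dock and hung it by its bail.
- **Tug:** Still holding it, I pulled down to about 8 N. The hook bent about 7 mm, which matches the 0.8 mm/N given. I then eased off, let go and backed away.
- **Last checks:** The pictures show the bail on the hook and the logger showing no visible movement over 0.6 s. The tubs and the other things in view of the top camera are where they were; what changed there was shadows, the hook and the logger. The robot is clear, with no contact force.

**Disagreements:**
- The hook tip came out about 4 mm low when triangulated from the two cameras, against its given height. I used the given height, and contact came where that predicted.
- The gripper's fingertips looked about 6 mm nearer the robot in the top view than predicted. I went by the robot's own position reading, and the grasp worked.

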